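# Put loose parts back into their parts drawers

## Robot

A 7-joint arm with a two-finger parallel gripper is mounted at the origin on a cart in front of the work surface, level with it; the furniture and walls round the work are solid. World frame = base frame: x ahead of the robot, y to its left, z up, the work surface at z = 0. Lengths are in m, angles in rad, forces in N, time in s.
With the tool pointing down it reaches from about 0.425 to 1.025 m from the base axis. Payload 3.6 kg.
Tool frame: the origin (TCP) lies on the centre line of the jaws, within the pads' length; the fingertips stand env.tip_reach ahead of it and the grasp point (between the pads) lies 3 mm ahead of it (env.tip_reach is the distance from the TCP to the fingertips, in m); z points along the fingers, y is the line along which they close (so a half turn about z gives the same grasp; the last joint's range is limited). The gripper opens to 85 mm and grips with 20 to 120 N. Pads are 22 mm wide; open, the fingers measure 114 mm over their backs; the gripper's body (76 mm by 85 mm) begins 54 mm behind the grasp point. The pads swing forward as they close: fully open they stand 13 mm farther back than shut.
Start: joints at [-1.218, 0.591, 0.048, 1.609, -0.033, 0.943, -0.034], TCP at [0.313, 0.654, 0.253] pointing down, gripper open.
Joint ranges: [-2.69, 2.69], [-0.47, 2.24], [-1.27, 1.36], [0.19, 2.51], [-1.53, 4.68], [0.08, 2.07], [-3.09, 3.09]. Speed limits (rad/s): [2.57, 2.57, 3.14, 3.14, 3.14, 3.14, 3.14].

## Interface

Orientations are given as a unit quaternion [x, y, z, w].
In Python, from plant import env, eyes gives the robot as it stands. The module is installed in compiled form; this text tells all that it offers.
- The arm moves only by the tool apply_moves, never from a script. Its argument "increments" is a list that holds one entry, the list of rows, each a list of 6 numbers: the shift along the tool's x, y, z in mm, then the turn, a rotation vector about the tool's x, y, z in rad. In form: [[[x, y, z, wx, wy, wz], ...]]. A call has 1 to 8 rows; each row is the pose to reach, as a shift and turn from the pose commanded when the call began, along the tool's axes at that moment; what a row does not reach only later rows make up. A row lasts 1/12 s, in which the tool goes at most 41.7 mm and 7.16 degrees, less where a joint would pass 70% of its speed; a pose out of reach is approached as far as the arm can. A call with a gripper value outside its range is refused whole. "claw" is the opening, from -1 (shut) to 1 (fully open), set as the call begins (left out, the last holds). The fingers move at their own pace and stop on an object; "grip_force" is the grip in N (left out, the last holds). Time passes only in rows, so rows that repeat a pose let the fingers close. It gives the time, the measured TCP pose, the force, the opening and the grip force at its end, in the units of the state.
- env.get_obs(): the state, without advancing time (a new reading comes with each control period).
- eyes.capture(name): name is "side" or "top"; returns a dict with "frame" (420x560x3 uint8, red, green, blue), "camera_matrix" (3x3 intrinsics, pixels), "distortion" ([k1, k2, p1, p2, k3] as OpenCV has them; the pictures are not rectified), "extrinsics" (4x4, takes a point from camera to world coordinates). Camera axes: x right, y down, z forward; pixel columns grow to the right and rows downward; lengths in m; the calibration is good to about 2 mm. A picture is of the moment at which its call begins. There is no depth.
- env.finish_job(): hands the job in; it is judged then, once.
Trained networks look in a picture, given as the dict that the camera call returned (one of the last four; its "shot" number tells which), for a name from the list of things; names that differ only in an ending like _2 or _b are one class to them, and where a whole thing is asked for, a point or a joint stands for the part that bears it (a point fixed in the world has none). Each returns a list of dicts, best first, with "p" (0 to 1); they miss things now and then, are a little off and sometimes report something else, mostly with a low value. They report only what shows in the picture. A call takes as long as a camera call. They do not tell look-alikes from the thing itself.
- eyes.silhouettes(picture, label): "mask" (420x560 bool, what is visible of it).
- eyes.tip_of(picture, label): "xyz" ([x, y, z] in m, in world coordinates, good to about 4 mm: a listed point, or the origin of a listed thing).
The state is a dict: "time_s": time; "q": joint angles; "joint_vel": joint speeds; "joint_efforts": joint torques, N m; "tool_pos": TCP position; "tcp_rot": TCP orientation; "contact_force": force on the tool from outside, world axes, zero at the start; "torque": the same for the moment, N m; "grip_width": finger opening in m; "grasp_force": force on a finger pad.
Only numpy, scipy, OpenCV 4.12 (cv2) and the standard library are available. Lean on these libraries where they do the work, as an engineer would, in place of code of your own. Each camera call takes 0.05 s, during which the arm holds its last target. There are 200 camera calls.

## Task

Put the four loose parts at the front of the bench (spark plug, long bolt, short bolt, ball bearing) away in the pulled-out parts drawers: each goes on the floor of the empty front bay of the drawer that already holds its own kind at the back. Lay the plug and the bolts lengthwise in the drawer, like the ones behind, and the bearing flat; leave the tape measure and the wooden block alone.

Things in the scene. Friction and masses are not known exactly. Their poses are not given: they have to be found in the camera images.
- spark_plug: Spark plug, 67 mm long, 20 mm thick at its hexagon, 0.05 kg, lying down. Origin: middle of its length, 9 mm from its axis along its own z; y along it (white insulator to -y, hexagon at y = +2 to +16 mm, thread beyond). Grip it across at the hexagon, y = +9 mm.
- long_bolt: The longer of two hex bolts, 46 mm long, head 19 mm across corners, shank about 10 mm, 0.03 kg, lying on a flat of its head and its tip. Origin: on the head's edge line at mid-length; its axis runs along y, 9.5 mm from the origin along the bolt's own z (which leans about 0.5 rad as it lies); head at +y. Grip it across at y = +7 mm, level with its axis.
- short_bolt: The shorter of two hex bolts, 31 mm long, head 15 mm across corners, shank about 8 mm, 0.03 kg, lying on a flat of its head and its tip. Origin: on the head's edge line at mid-length; its axis runs along y, 7.6 mm from the origin along the bolt's own z (which leans about 0.5 rad as it lies); head at +y. Grip it across at y = +5 mm, level with its axis.
- bearing: Sealed ball bearing, steel rings with dark seals, 30 mm across, 9 mm high, 0.035 kg, lying flat. Origin: centre of its underside, z up along its axis. Grip it across its outer ring.
- drawer_plugs: Open grey steel parts drawer, fixed, 160 x 78 x 34 mm, 2 mm sheet; three spark plugs lie lengthwise in its back bay. Origin: centre of its underside; x along its length to the back, front with cup pull at -x, z up. A divider at x = +3 mm, 28 mm high, parts the bays. The empty front bay is 80 mm long and 74 mm wide inside, its middle at x = -38 mm, y = 0; floor 2 mm above the origin.
- drawer_long_bolts: Open grey steel parts drawer, fixed, 160 x 78 x 34 mm, 2 mm sheet; three long bolts lie lengthwise in its back bay. Origin: centre of its underside; x along its length to the back, front with cup pull at -x, z up. A divider at x = +3 mm, 28 mm high, parts the bays. The empty front bay is 80 mm long and 74 mm wide inside, its middle at x = -38 mm, y = 0; floor 2 mm above the origin.
- drawer_short_bolts: Open grey steel parts drawer, fixed, 160 x 78 x 34 mm, 2 mm sheet; five short bolts lie lengthwise in its back bay. Origin: centre of its underside; x along its length to the back, front with cup pull at -x, z up. A divider at x = +3 mm, 28 mm high, parts the bays. The empty front bay is 80 mm long and 74 mm wide inside, its middle at x = -38 mm, y = 0; floor 2 mm above the origin.
- drawer_bearings: Open grey steel parts drawer, fixed, 160 x 78 x 34 mm, 2 mm sheet; four ball bearings lie in its back bay. Origin: centre of its underside; x along its length to the back, front with cup pull at -x, z up. A divider at x = +3 mm, 28 mm high, parts the bays. The empty front bay is 80 mm long and 74 mm wide inside, its middle at x = -38 mm, y = 0; floor 2 mm above the origin.
- tape_measure: Yellow tape measure, 62 x 91 x 35 mm, a bystander lying loose at the front of the bench; origin at the centre of its underside. Leave it alone.
- spacer_block: Pine offcut, 45 x 60 x 30 mm, a bystander lying loose at the front of the bench; origin at the centre of its underside. Leave it alone.
Mind the look-alikes: they are no part of the job. There is more than one size of the bearing; the job needs the smaller.

How it is judged:
By the outcome, as a careful person would: the job done as asked, in the order asked, and still so for the second after the job is handed in, with the robot touching nothing.
It also fails if it takes over 96 s, if anything falls off the work surface, if the arm or the gripper's body presses on something with over 40 N, if the wrist force passes 120 N, or if a joint passes its speed limit or range.

## Working session

There is one attempt and no reset: what is moved stays moved. The work goes in short steps, Python scripts to look and compute and a tool call to move; the robot and the scene stay as the last step left them, time stands still between calls to the robot, and variables do not carry over. Pictures are saved under pics/ and viewed, at most 14 in all, crops included, and the job is handed in when it is done.

Besides the shell and the picture viewer there is one more tool, called after ">>>" as a command line: name --argument value ..., lists and objects as JSON in quotes. apply_moves: Moves the arm, as the interface text tells. Its arguments: {"type":"object","properties":{"increments":{"type":"array"},"claw":{"type":"number"},"grip_force":{"type":"number"}},"required":["increments"]}

```bash
mkdir -p pics
cat > h.py <<'E'
import numpy as np, cv2
from plant import env, eyes
from scipy.spatial.transform import Rotation as R
def snap(n,f):
    p=eyes.capture(n); cv2.imwrite(f'pics/{f}.png',p['frame'][:,:,::-1]); return p
def ray(p,uv):
    u=cv2.undistortPoints(np.array([[uv]],float),p['camera_matrix'],np.array(p['distortion'])).ravel()
    T=np.array(p['extrinsics']); return T[:3,3],T[:3,:3]@[u[0],u[1],1]
def atz(p,uv,z):
    o,d=ray(p,uv); return o+d*(z-o[2])/d[2]
def proj(p,X):
    T=np.linalg.inv(np.array(p['extrinsics']));r,_=cv2.Rodrigues(T[:3,:3])
    return cv2.projectPoints(np.array(X,float).reshape(-1,3),r,T[:3,3],p['camera_matrix'],np.array(p['distortion']))[0].reshape(-1,2)
def tri(p1,a,p2,b):
    o1,d1=ray(p1,a);o2,d2=ray(p2,b)
    s=np.linalg.lstsq(np.c_[d1,-d2],o2-o1,rcond=None)[0]
    A,B=o1+d1*s[0],o2+d2*s[1]; return (A+B)/2,np.linalg.norm(A-B)
E
python3 - <<'E'
from h import *
np.set_printoptions(precision=4,suppress=True)
o=env.get_obs();print({k:o[k] for k in('time_s','tool_pos','tcp_rot','grip_width')},env.tip_reach)
N="spark_plug long_bolt short_bolt bearing drawer_plugs drawer_long_bolts drawer_short_bolts drawer_bearings tape_measure spacer_block".split()
for c in('top','side'):
    p=snap(c,c+'0');print(c,p['extrinsics'][:3,3])
    for n in N:
        for d in eyes.tip_of(p,n)[:4]: print(n,np.round(d['p'],2),d['xyz'],proj(p,d['xyz'])[0].round())
E
```

```text
{'time_s': 0.0, 'tool_pos': array([0.3122, 0.6535, 0.2521]), 'tcp_rot': array([ 0.221 ,  0.9753, -0.0011, -0.0002]), 'grip_width': 0.0853893967841029} 0.022
top [ 0.4301 -0.1398  0.9411]
spark_plug 0.5 [0.466, -0.2937, -0.0026] [345. 222.]
long_bolt 0.73 [0.4571, -0.0803, -0.0037] [230. 226.]
short_bolt 0.55 [0.6236, -0.1775, -0.0005] [283. 136.]
short_bolt 0.45 [0.4563, -0.2224, 0.0009] [307. 227.]
bearing 0.82 [0.3812, -0.1199, 0.004] [251. 268.]
bearing 0.52 [0.4564, -0.1372, 0.0019] [261. 226.]
drawer_plugs 0.25 [0.3934, 0.0564, -0.0038] [155. 260.]
drawer_long_bolts 0.69 [0.6228, -0.087, -0.0044] [234. 137.]
drawer_long_bolts 0.66 [0.617, -0.3643, 0.0015] [383. 141.]
drawer_short_bolts 0.57 [0.6261, -0.1783, 0.0012] [284. 135.]
drawer_bearings 0.67 [0.619, -0.3659, 0.0022] [384. 140.]
drawer_bearings 0.66 [0.4582, -0.1371, -0.0006] [261. 225.]
drawer_bearings 0.36 [0.4632, -0.2928, -0.0028] [345. 223.]
tape_measure 0.69 [0.3925, 0.0552, -0.0001] [155. 260.]
tape_measure 0.46 [0.6256, -0.1767, 0.003] [283. 135.]
spacer_block 0.93 [0.3622, -0.2055, 0.006] [298. 278.]
spacer_block 0.49 [0.4557, -0.2203, 0.0013] [306. 227.]
side [0.5419 0.6506 0.3611]
spark_plug 0.52 [0.4658, -0.2968, 0.0012] [290. 197.]
long_bolt 0.58 [0.4611, -0.0801, -0.0027] [299. 234.]
bearing 0.73 [0.3769, -0.118, 0.001] [335. 225.]
bearing 0.47 [0.4595, -0.136, -0.0058] [298. 224.]
drawer_bearings 0.68 [0.6188, -0.365, -0.0024] [234. 190.]
tape_measure 0.16 [0.4614, -0.0793, 0.0004] [299. 233.]
spacer_block 0.79 [0.3577, -0.2057, 0.0006] [336. 209.]
```

Run:
```python
import cv2
a=cv2.imread('pics/top0.png')[70:320,120:450]; cv2.imwrite('pics/top0c.png',cv2.resize(a,None,fx=2.4,fy=2.4,interpolation=3))
a=cv2.imread('pics/side0.png')[120:330,140:440]; cv2.imwrite('pics/side0c.png',cv2.resize(a,None,fx=2.6,fy=2.6,interpolation=3))
```

```text
(no output)
```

View pics/top0c.png

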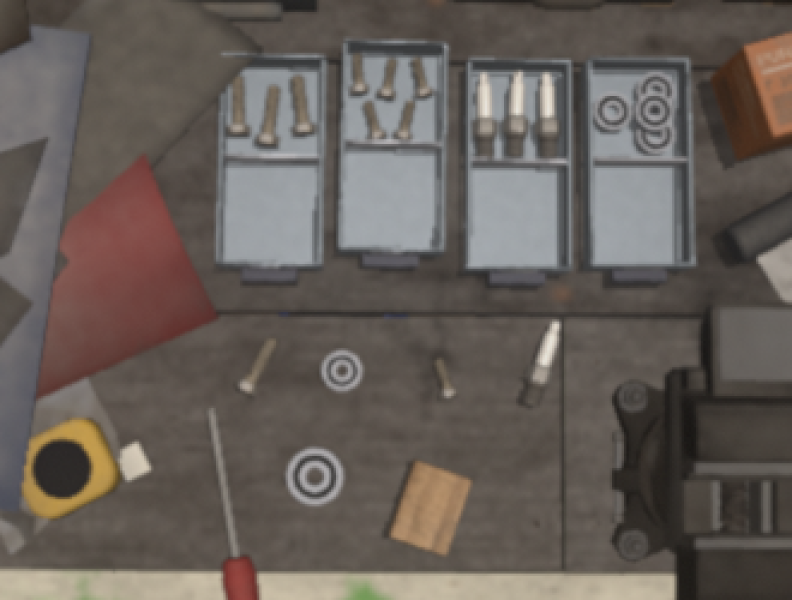

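View pics/side0c.png

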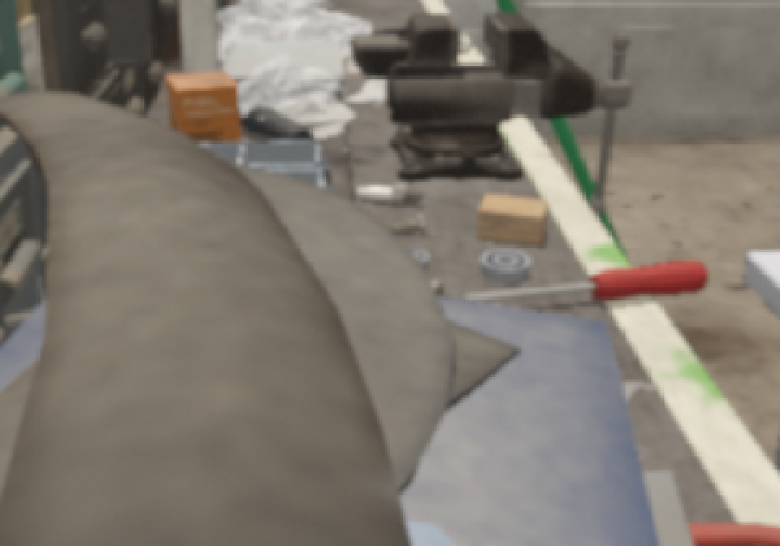

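View pics/top0.png

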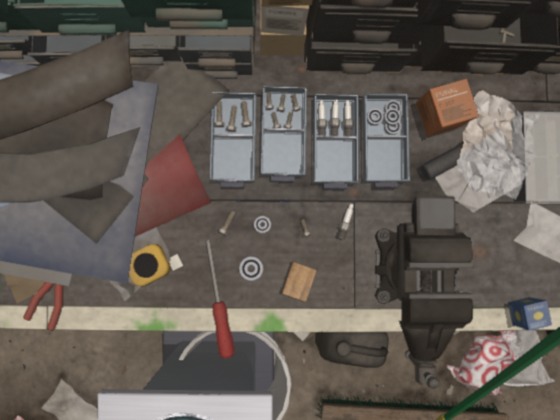

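View pics/side0.png

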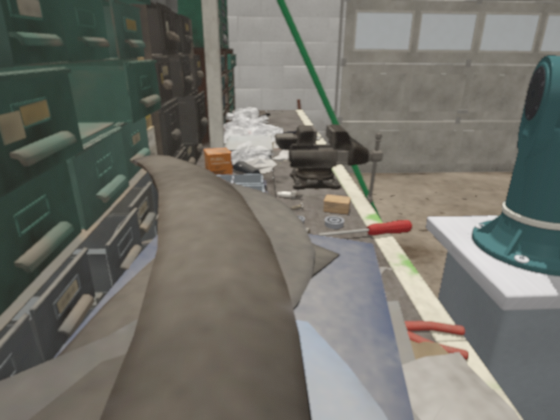

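The top view shows the leather scraps at left reaching over the long-bolt drawer's back corner. The drawers, left to right, are long bolts (232,138), short bolts (284,135), plugs (335,140) and bearings (386,140). The loose parts are the long bolt (227,222), small bearing (262,225), short bolt (305,227) and plug (345,221). The larger bearing at (251,268) is the look-alike. The side view shows the plug, short bolt and bearings just past the leather, with the left drawers hidden behind it.

Run:
```python
from h import *
np.set_printoptions(precision=4,suppress=True)
P={c:snap(c,c+'1') for c in('top','side')}
for c,p in P.items():
    for n,zc in(('spark_plug',.009),('long_bolt',.007),('short_bolt',.006),('bearing',.009),('spacer_block',.03)):
        for d in eyes.silhouettes(p,n)[:3]:
            m=d['mask'];v,u=np.nonzero(m)
            if len(u)<8: continue
            W=np.array([atz(p,(a,b),zc)[:2] for a,b in zip(u,v)]);cc=W.mean(0);w,V=np.linalg.eigh(np.cov((W-cc).T));a=V[:,1];a=a*np.sign(a[0]);t=(W-cc)@a;s=(W-cc)@V[:,0]
            print(c,n,round(d['p'],2),len(u),'px',u.mean().round(1),v.mean().round(1),'c',cc,'mid',cc+a*(t.max()+t.min())/2,'ang',np.degrees(np.arctan2(a[1],a[0])).round(1),'L',np.ptp(t),np.ptp(s))
    if c=='top':
      for n in('drawer_plugs','drawer_long_bolts','drawer_short_bolts','drawer_bearings'):
        for d in eyes.silhouettes(p,n)[:4]:
            v,u=np.nonzero(d['mask']); 
            if len(u)>800:
                r=cv2.minAreaRect(np.c_[u,v].astype(np.float32));print(n,round(d['p'],2),len(u),r,cv2.boundingRect(np.c_[u,v].astype(np.int32)))
for a in('spark_plug','bearing'):
    pass
a=cv2.imread('pics/top1.png')[80:195,200:420]; cv2.imwrite('pics/dr.png',cv2.resize(a,None,fx=3.6,fy=3.6,interpolation=2))
```

```text
top spark_plug 0.76 232 px 344.9 222.8 c [ 0.4635 -0.2908] mid [ 0.4669 -0.292 ] ang -18.2 L 0.06429563381652142 0.0191018569431431
top long_bolt 0.47 194 px 227.6 221.5 c [ 0.4644 -0.0771] mid [ 0.4654 -0.0776] ang -27.6 L 0.0470964513858646 0.01625637803295263
top short_bolt 0.39 67 px 304.6 227.2 c [ 0.4551 -0.2174] mid [ 0.456 -0.217] ang 18.7 L 0.029391743550791497 0.009831067650896731
top bearing 0.83 403 px 250.4 267.6 c [ 0.3813 -0.1194] mid [ 0.3815 -0.1196] ang -26.3 L 0.04267281614595194 0.041223010368206976
top bearing 0.46 191 px 261.5 223.5 c [ 0.4611 -0.1388] mid [ 0.4609 -0.1387] ang -32.6 L 0.029216119849959938 0.02922635483913269
top spacer_block 0.73 890 px 298.3 280.9 c [ 0.3595 -0.2047] mid [ 0.359  -0.2045] ang -21.4 L 0.06114232566506905 0.04794670868264318
top spacer_block 0.53 4088 px 334.8 139.9 c [ 0.6124 -0.2696] mid [ 0.6106 -0.2696] ang -0.5 L 0.1720155331641008 0.08233712488034461
drawer_plugs 0.77 4093 ((335.0, 141.0), (94.0, 44.0), 90.0) (313, 94, 45, 95)
drawer_long_bolts 0.66 3793 ((231.98419189453125, 139.3716583251953), (43.45003890991211, 94.7440
[... 167 characters left out ...]
41676331) (261, 86, 46, 96)
drawer_bearings 0.77 4206 ((385.42877197265625, 140.43763732910156), (95.38490295410156, 46.333431243896484), 89.19306945800781) (362, 93, 48, 96)
side spark_plug 0.48 112 px 291.5 194.2 c [ 0.4618 -0.294 ] mid [ 0.4637 -0.2948] ang -23.2 L 0.06415703125403549 0.04075812227810368
side long_bolt 0.75 454 px 336.9 204.0 c [ 0.353 -0.227] mid [ 0.3525 -0.2292] ang 77.4 L 0.12203676340731263 0.06583718701045313
side short_bolt 0.44 51 px 258.3 187.1 c [ 0.5497 -0.3617] mid [ 0.5481 -0.3587] ang -61.1 L 0.04819310571914473 0.03005737129347505
side bearing 0.57 197 px 334.3 222.4 c [ 0.3806 -0.1125] mid [ 0.3805 -0.1129] ang 79.9 L 0.0613607903169877 0.04022001069386696
```

View pics/dr.png

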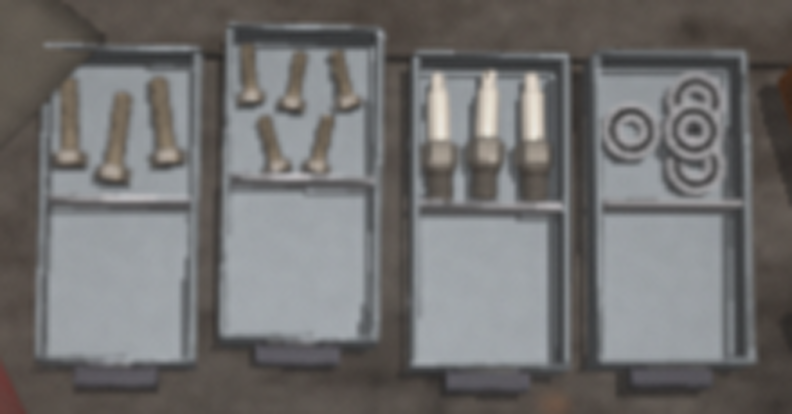

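The crop shows the four drawers' rims, with the front bays empty below the dividers (divider rows about 200, 181, 207 and 206). Bolt heads and plug threads all point to the front, as the loose ones do.

Run:
```python
from h import *
np.set_printoptions(precision=4,suppress=True)
P={c:eyes.capture(c) for c in('top','side')};t=P['top'];s=P['side']
print('plug tri',tri(t,(344.9,222.8),s,(291.5,194.2)),'bigbearing',tri(t,(250.4,267.6),s,(334.3,222.4)))
D={'long':[(37,362),(196,362),(200,47),(47,45)],'short':[(220,338),(380,342),(383,30),(228,25)],'plug':[(411,366),(570,366),(568,52),(413,52)],'bear':[(591,366),(755,362),(747,52),(592,52)]}
B=np.array([[-.08,.039],[-.08,-.039],[.08,-.039],[.08,.039]])
for k,c in D.items():
    W=np.array([atz(t,(a/3.6+200,b/3.6+80),.034)[:2] for a,b in c])
    m=W.mean(0);H=B.T@(W-m);a=np.arctan2(H[0,1]-H[1,0],H[0,0]+H[1,1])
    r=np.array([[np.cos(a),-np.sin(a)],[np.sin(a),np.cos(a)]])
    print(k,'origin',m,'yaw',np.degrees(a),'bay',m+r@[-.038,0],'res mm',((W-m-B@r.T)*1e3).round(1).tolist())
# rim height check, bearings drawer front right corner / divider corner in side view
for k,pt in(('FRrim',(.0,0)),): pass
g=cv2.imread('pics/side1.png')[165:245,220:350]; cv2.imwrite('pics/sd.png',cv2.resize(g,None,fx=6,fy=6,interpolation=2))
```

```text
plug tri (array([ 0.4627, -0.2906,  0.0104]), np.float64(0.0015534812046196853)) bigbearing (array([ 0.3802, -0.1191,  0.0058]), np.float64(0.002029452437500047))
long origin [ 0.6157 -0.0872] yaw -0.36187897765945853 bay [ 0.5777 -0.0869] res mm [[-0.1, 0.3], [1.0, 0.0], [-0.3, 0.6], [-0.6, -0.9]]
short origin [ 0.6269 -0.1779] yaw -0.7567537657413818 bay [ 0.5889 -0.1774] res mm [[1.1, 0.5], [0.9, -0.7], [-1.2, 0.2], [-0.8, -0.0]]
plug origin [ 0.6154 -0.2718] yaw -0.000748065404850721 bay [ 0.5774 -0.2718] res mm [[0.2, 0.9], [1.0, -0.3], [0.1, -0.4], [-1.3, -0.1]]
bear origin [ 0.6173 -0.3631] yaw 0.30615348508794044 bay [ 0.5793 -0.3633] res mm [[-0.6, 2.8], [1.9, -1.9], [-0.1, -1.1], [-1.3, 0.2]]
```

View pics/sd.png

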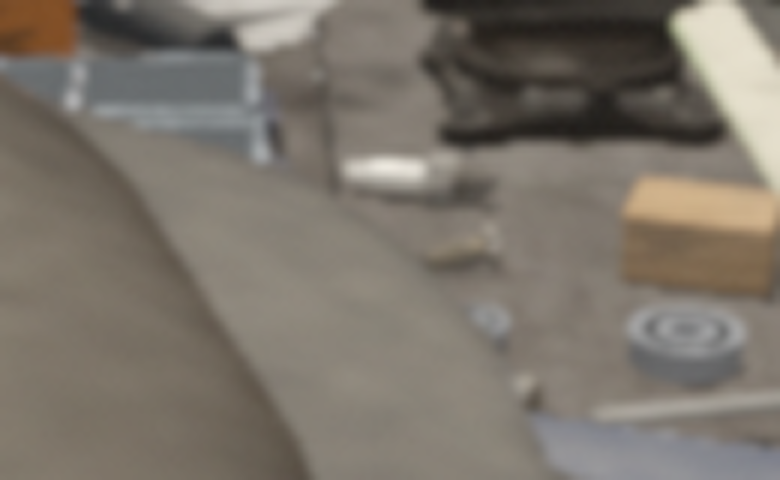

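The close-up of the side view shows the plug at (400,175), short bolt (465,245), small bearing (490,320) and the long bolt's tip (525,388), all flat on the bench. The block and big bearing are clear of them. The drawer rims fit at 34 mm.

```bash
cat >> h.py <<'E'
def plan(*wps):
    """each wp: x,y,z,closing-angle deg -> row from the present pose"""
    o=env.get_obs();p=np.array(o['tool_pos']);r=R.from_quat(o['tcp_rot'])
    c0=r.apply([0,1,0]);print('t',round(o['time_s'],2),'pos',p.round(4),'ang',np.degrees(np.arctan2(c0[1],c0[0])).round(1),'w',round(o['grip_width'],4),'gf',round(o['grasp_force'],1),'F',np.round(o['contact_force'],1),'q',np.round(o['q'],2),'tip',env.tip_reach)
    for x,y,z,a in wps:
        a=np.radians(a);yy=np.array([np.cos(a),np.sin(a),0]);zz=np.array([0,0,-1.]);M=R.from_matrix(np.c_[np.cross(yy,zz),yy,zz])
        print(r.inv().apply(np.array([x,y,z])-p).__mul__(1e3).round(1).tolist(),(r.inv()*M).as_rotvec().round(3).tolist())
E
python3 - <<'E'
from h import *
plan((.33,.5,.38,67),(.5,.1,.38,70),(.4575,-.2906,.20,71))
E
```

```text
t 2.0 pos [0.3126 0.6541 0.2533] ang 64.5 w 0.0852 gf 0.0 F [-0.2  0.  -0.7] q [-1.22  0.59  0.05  1.61 -0.03  0.94 -0.03] tip 0.022
[-82.1, -131.6, -126.7] [-0.0, 0.0, -0.044]
[-408.0, -419.2, -126.7] [-0.0, 0.0, -0.097]
[-538.1, -789.9, 53.3] [-0.0, 0.0, -0.114]
```

>>> apply_moves --increments '[[[-20, -30, -100, 0, 0, 0], [-82, -131, -127, 0, 0, -0.044], [-82, -131, -127, 0, 0, -0.044], [-82, -131, -127, 0, 0, -0.044], [-408, -419, -127, 0, 0, -0.097], [-408, -419, -127, 0, 0, -0.097], [-408, -419, -127, 0, 0, -0.097], [-408, -419, -127, 0, 0, -0.097]]]' --claw 0.1 --grip_force 40

```text
time_s: 2.67
tool_pos: [0.3885, 0.3783, 0.367]
tcp_rot: [0.173, 0.985, 0.0, 0.0]
contact_force: [0.8, -0.7, -0.4]
grip_width: 0.0469
grasp_force: 0.0
```

Run:
```python
from h import *
plan((.5,.1,.38,70),(.4575,-.2906,.25,71))
```

```text
t 2.67 pos [0.3885 0.3783 0.367 ] ang 70.0 w 0.0469 gf 0.0 F [ 0.8 -0.7 -0.4] q [-0.93  0.24  0.09  1.9  -0.02  1.01  0.39] tip 0.022
[-199.8, -223.5, -13.1] [0.001, 0.0, 0.001]
[-293.2, -605.3, 116.5] [0.001, 0.0, -0.017]
```

>>> apply_moves --increments '[[[-200, -223, -13, 0, 0, 0], [-200, -223, -13, 0, 0, 0], [-200, -223, -13, 0, 0, 0], [-200, -223, -13, 0, 0, 0], [-200, -223, -13, 0, 0, 0], [-200, -223, -13, 0, 0, 0], [-200, -223, -13, 0, 0, 0], [-293, -605, 60, 0, 0, -0.017]]]'

```text
time_s: 3.33
tool_pos: [0.4972, 0.0675, 0.3739]
tcp_rot: [0.165, 0.986, 0.001, 0.004]
contact_force: [1.2, -0.2, 0.3]
grip_width: 0.0469
grasp_force: 0.0
```

Run:
```python
from h import *
plan((.4575,-.2906,.20,71),(.4575,-.2906,.12,71))
```

```text
t 3.33 pos [0.4972 0.0675 0.3739] ang 71.0 w 0.0469 gf 0.0 F [ 1.2 -0.2  0.3] q [-0.47  0.17  0.29  1.98 -0.06  0.99  1.08] tip 0.022
[-77.9, -352.1, 173.2] [0.004, 0.007, -0.0]
[-77.3, -352.4, 253.2] [0.004, 0.007, -0.0]
```

>>> apply_moves --increments '[[[-78, -352, 173, 0.004, 0.007, 0], [-78, -352, 173, 0.004, 0.007, 0], [-78, -352, 173, 0.004, 0.007, 0], [-78, -352, 173, 0.004, 0.007, 0], [-78, -352, 173, 0.004, 0.007, 0], [-78, -352, 173, 0.004, 0.007, 0], [-78, -352, 173, 0.004, 0.007, 0], [-78, -352, 173, 0.004, 0.007, 0]]]'

```text
time_s: 4.0
tool_pos: [0.4585, -0.2311, 0.2269]
tcp_rot: [0.165, 0.986, -0.001, -0.003]
contact_force: [1.2, 0.1, 0.1]
grip_width: 0.0471
grasp_force: 0.0
```

>>> apply_moves --increments '[[[0, 0, 0, 0, 0, 0], [0, 0, 0, 0, 0, 0], [0, 0, 0, 0, 0, 0], [0, 0, 0, 0, 0, 0]]]'

```text
time_s: 4.33
tool_pos: [0.4595, -0.228, 0.2279]
tcp_rot: [0.164, 0.986, -0.001, -0.003]
contact_force: [1.1, 0.1, 0.5]
grip_width: 0.0471
grasp_force: 0.0
```

Run:
```python
from h import *
plan((.4575,-.2906,.10,71),(.4575,-.2906,.032,71))
```

```text
t 4.33 pos [ 0.4595 -0.228   0.2279] ang 71.1 w 0.0471 gf 0.0 F [1.1 0.1 0.5] q [ 0.09  0.38  0.37  2.11 -0.21  0.68  1.84] tip 0.022
[-19.1, -59.5, 128.0] [-0.003, -0.006, 0.002]
[-19.6, -59.3, 196.0] [-0.003, -0.006, 0.002]
```

>>> apply_moves --increments '[[[-19, -59, 128, -0.003, -0.006, 0], [-19, -59, 128, -0.003, -0.006, 0], [-19, -59, 128, -0.003, -0.006, 0], [-19, -59, 128, -0.003, -0.006, 0], [-19, -59, 160, -0.003, -0.006, 0], [-19, -59, 170, -0.003, -0.006, 0], [-19, -59, 170, -0.003, -0.006, 0], [-19, -59, 170, -0.003, -0.006, 0]]]'

```text
time_s: 5.0
tool_pos: [0.4568, -0.2903, 0.0581]
tcp_rot: [0.164, 0.986, 0.0, -0.001]
contact_force: [0.7, 0.1, 0.4]
grip_width: 0.0469
grasp_force: 0.0
```

Run:
```python
from h import *
plan((.4575,-.2906,.032,71),(.4575,-.2906,.026,71))
p=snap('side','side2');a=p['frame'][120:260,200:400,::-1]; cv2.imwrite('pics/s2.png',cv2.resize(a,None,fx=3.8,fy=3.8,interpolation=2))
p=snap('top','top2');a=p['frame'][150:290,250:450,::-1]; cv2.imwrite('pics/t2.png',cv2.resize(a,None,fx=3.8,fy=3.8,interpolation=2))
```

```text
t 5.0 pos [ 0.4568 -0.2903  0.0581] ang 71.1 w 0.0469 gf 0.0 F [0.7 0.1 0.4] q [ 0.34  0.68  0.19  2.14 -0.36  0.35  2.08] tip 0.022
[-0.7, -0.0, 26.1] [-0.0, -0.001, 0.002]
[-0.7, -0.0, 32.1] [-0.0, -0.001, 0.002]
```

View pics/s2.png

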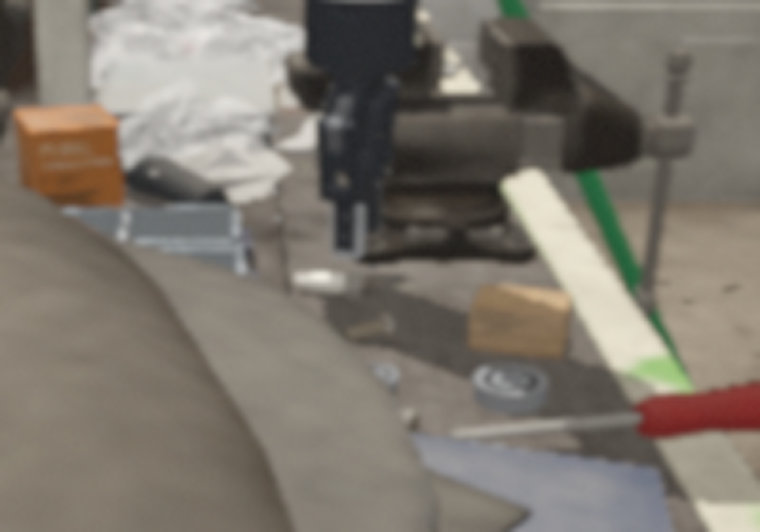

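The side crop shows the fingertips at (350,250) directly above the plug's hexagon at (355,283), clear of the vise and the block.

>>> apply_moves --increments '[[[0, 0, 15, 0, 0, 0], [-0.7, 0, 30, 0, 0, 0], [-0.7, 0, 32, 0, 0, 0], [-0.7, 0, 32, 0, 0, 0], [-0.7, 0, 32, 0, 0, 0]]]'

```text
time_s: 5.52
tool_pos: [0.4573, -0.2921, 0.0268]
tcp_rot: [0.165, 0.986, -0.001, 0.0]
contact_force: [-1.2, -0.1, 0.1]
grip_width: 0.0469
grasp_force: 0.0
```

>>> apply_moves --increments '[[[0, 0, 0, 0, 0, 0], [0, 0, 0, 0, 0, 0], [0, 0, 0, 0, 0, 0], [0, 0, 0, 0, 0, 0], [0, 0, 0, 0, 0, 0], [0, 0, 0, 0, 0, 0], [0, 0, 0, 0, 0, 0]]]' --claw -1 --grip_force 40

```text
time_s: 6.1
tool_pos: [0.4571, -0.2922, 0.0265]
tcp_rot: [0.165, 0.986, -0.001, 0.0]
contact_force: [-0.8, 0.9, 5.7]
grip_width: 0.0185
grasp_force: 38.9
```

Run:
```python
from h import *
# plug mid sits 9 mm beyond the grip; bay middle (.5774,-.2718)
plan((.4575,-.2906,.11,71),(.5684,-.2718,.11,90))
```

```text
t 6.1 pos [ 0.4571 -0.2922  0.0265] ang 71.0 w 0.0185 gf 38.9 F [-0.8  0.9  5.7] q [ 0.37  0.74  0.16  2.14 -0.38  0.28  2.09] tip 0.022
[0.2, 1.6, -83.5] [-0.001, 0.0, -0.0]
[-98.6, 55.5, -83.5] [-0.001, 0.0, -0.332]
```

>>> apply_moves --increments '[[[0, 0, -30, 0, 0, 0], [0, 0, -70, 0, 0, 0], [0, 0, -83, 0, 0, 0], [-40, 20, -83, 0, 0, -0.11], [-70, 40, -83, 0, 0, -0.22], [-98, 55, -83, 0, 0, -0.33], [-98, 55, -83, 0, 0, -0.33], [-98, 55, -83, 0, 0, -0.33]]]'

```text
time_s: 6.77
tool_pos: [0.5697, -0.2705, 0.1085]
tcp_rot: [-0.001, 1.0, -0.0, 0.0]
contact_force: [-0.6, -0.7, -1.0]
grip_width: 0.0187
grasp_force: 39.3
```

Run:
```python
from h import *
plan((.5684,-.2718,.065,90),(.5684,-.2718,.030,90))
p=snap('side','side3');a=p['frame'][110:230,200:360,::-1]
p=snap('top','top3');b=p['frame'][80:240,270:430,::-1]
cv2.imwrite('pics/c3.png',np.hstack([cv2.resize(a,(400,300),interpolation=2),cv2.resize(b,(400,400),interpolation=2)[50:350]]))
```

```text
t 6.77 pos [ 0.5697 -0.2705  0.1085] ang 90.1 w 0.0187 gf 39.3 F [-0.6 -0.7 -1. ] q [ 0.24  0.67  0.2   1.93 -0.23  0.57  2.16] tip 0.022
[1.3, -1.3, 43.5] [-0.0, 0.001, 0.001]
[1.3, -1.3, 78.5] [-0.0, 0.001, 0.001]
```

View pics/c3.png

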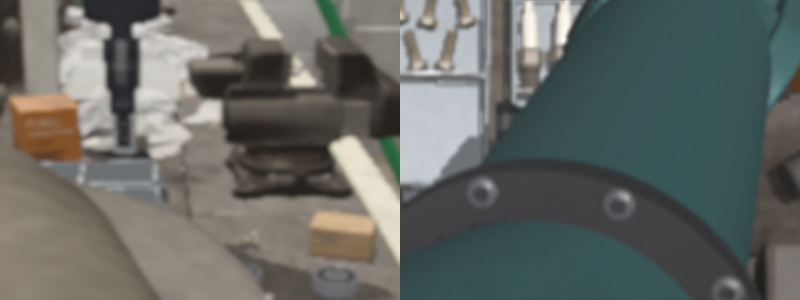

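The side half shows the fingers over the plug drawer, with the white insulator lost against the white paper behind. The top half is hidden by the arm. The grip width still reads 18.7 mm, so I go down.

>>> apply_moves --increments '[[[1.3, -1.3, 30, 0, 0, 0], [1.3, -1.3, 45, 0, 0, 0], [1.3, -1.3, 60, 0, 0, 0], [1.3, -1.3, 70, 0, 0, 0], [1.3, -1.3, 78.5, 0, 0, 0], [1.3, -1.3, 78.5, 0, 0, 0], [1.3, -1.3, 78.5, 0, 0, 0]]]'

```text
time_s: 7.45
tool_pos: [0.5651, -0.2738, 0.0298]
tcp_rot: [0.002, 1.0, -0.0, -0.001]
contact_force: [0.9, 0.2, 0.1]
grip_width: 0.0188
grasp_force: 39.4
```

>>> apply_moves --increments '[[[0, 0, 0, 0, 0, 0], [0, 0, 0, 0, 0, 0], [0, 0, 0, 0, 0, 0], [0, 0, 0, 0, 0, 0], [0, 0, -30, 0, 0, 0], [0, 0, -65, 0, 0, 0], [0, 0, -80, 0, 0, 0], [0, 0, -80, 0, 0, 0]]]' --claw -0.25

```text
time_s: 8.12
tool_pos: [0.5686, -0.2746, 0.1141]
tcp_rot: [0.001, 1.0, -0.002, 0.003]
contact_force: [0.2, -0.2, -0.1]
grip_width: 0.0317
grasp_force: 0.0
```

Run:
```python
from h import *
# long bolt: mid (.464,-.0785), axis -27.6 deg to tip; grip 7 mm toward head
plan((.52,-.12,.15,75),(.458,-.0755,.11,62.4),(.458,-.0755,.026,62.4))
```

```text
t 8.12 pos [ 0.5686 -0.2746  0.1141] ang 89.9 w 0.0317 gf 0.0 F [ 0.2 -0.2 -0.1] q [ 0.24  0.66  0.2   1.93 -0.23  0.57  2.16] tip 0.022
[48.7, 154.3, -36.8] [-0.003, 0.007, 0.26]
[111.0, 198.9, 2.6] [-0.002, 0.007, 0.48]
[111.5, 199.2, 86.6] [-0.002, 0.007, 0.48]
```

>>> apply_moves --increments '[[[49, 154, -37, -0.003, 0.007, 0.26], [49, 154, -37, -0.003, 0.007, 0.26], [49, 154, -37, -0.003, 0.007, 0.26], [49, 154, -37, -0.003, 0.007, 0.26], [111, 199, 3, -0.002, 0.007, 0.48], [111, 199, 3, -0.002, 0.007, 0.48], [111, 199, 3, -0.002, 0.007, 0.48], [111, 199, 3, -0.002, 0.007, 0.48]]]' --claw 0.06

```text
time_s: 8.78
tool_pos: [0.4511, -0.0718, 0.1055]
tcp_rot: [0.237, 0.971, 0.0, -0.008]
contact_force: [0.7, -0.9, 0.9]
grip_width: 0.045
grasp_force: 0.0
```

Run:
```python
from h import *
plan((.457,-.0753,.06,62.4),(.457,-.0753,.026,62.4))
p=snap('top','top4');a=p['frame'][80:200,270:430,::-1]
cv2.imwrite('pics/c4.png',cv2.resize(a,None,fx=4,fy=4,interpolation=2))
```

```text
t 8.78 pos [ 0.4511 -0.0718  0.1055] ang 62.6 w 0.045 gf 0.0 F [ 0.7 -0.9  0.9] q [-0.16  0.55  0.29  2.31 -0.45  0.35  1.62] tip 0.022
[-7.6, -0.3, 45.3] [-0.003, -0.015, 0.003]
[-8.1, -0.2, 79.3] [-0.003, -0.015, 0.003]
```

View pics/c4.png

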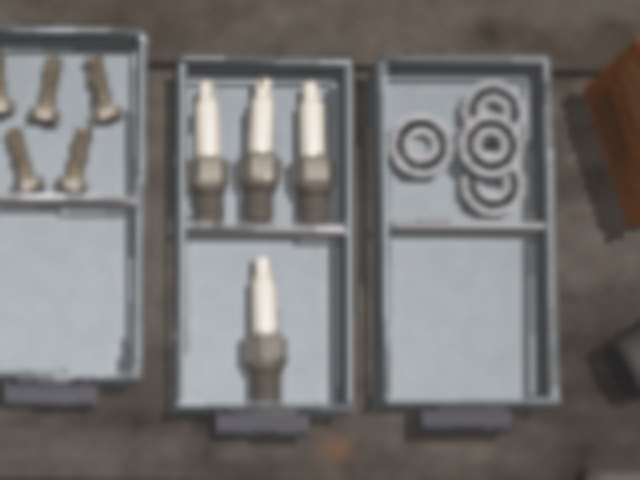

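The top crop shows the plug lying lengthwise in its bay, white tip at (262,257) and thread end at (262,400) close to the front wall. I check that number while going for the long bolt.

>>> apply_moves --increments '[[[-8, 0, 20, -0.003, -0.015, 0], [-8, 0, 45, -0.003, -0.015, 0], [-8, 0, 65, -0.003, -0.015, 0], [-8, 0, 79, -0.003, -0.015, 0], [-8, 0, 79, -0.003, -0.015, 0], [-8, 0, 79, -0.003, -0.015, 0]]]'

```text
time_s: 9.33
tool_pos: [0.4632, -0.0787, 0.0275]
tcp_rot: [0.239, 0.971, 0.0, 0.004]
contact_force: [0.0, 0.5, -0.2]
grip_width: 0.0455
grasp_force: 0.0
```

Run:
```python
from h import *
p=eyes.capture('top')
for v,z in((257,.013),(400,.013),(78,.013),(220,.013),(400,.034),(236,.002)): print(v,atz(p,(262/4+270,v/4+80),z).round(4))
plan((.457,-.0753,.026,62.4))
```

```text
257 [ 0.6074 -0.2733  0.013 ]
400 [ 0.5414 -0.2731  0.013 ]
78 [ 0.6913 -0.2736  0.013 ]
220 [ 0.6247 -0.2734  0.013 ]
400 [ 0.5389 -0.2701  0.034 ]
236 [ 0.6194 -0.2749  0.002 ]
t 9.38 pos [ 0.4633 -0.0785  0.0281] ang 62.3 w 0.0454 gf 0.0 F [0.  0.2 1.1] q [-0.02  0.7   0.12  2.31 -0.53  0.15  1.69] tip 0.022
[7.1, -0.0, 2.1] [0.002, 0.009, -0.001]
```

>>> apply_moves --increments '[[[6, 0, 1, 0, 0.005, 0], [6, 0, 1, 0, 0.005, 0], [6, 0, 1, 0, 0.005, 0]]]'

```text
time_s: 9.63
tool_pos: [0.4566, -0.0745, 0.0276]
tcp_rot: [0.238, 0.971, 0.001, 0.002]
contact_force: [-0.3, 0.1, 0.6]
grip_width: 0.0454
grasp_force: 0.0
```

>>> apply_moves --increments '[[[0, 0, 0, 0, 0, 0], [0, 0, 0, 0, 0, 0], [0, 0, 0, 0, 0, 0], [0, 0, 0, 0, 0, 0], [0, 0, 0, 0, 0, 0], [0, 0, 0, 0, 0, 0], [0, 0, 0, 0, 0, 0], [0, 0, 0, 0, 0, 0]]]' --claw -1

```text
time_s: 10.3
tool_pos: [0.4569, -0.0744, 0.0274]
tcp_rot: [0.238, 0.971, 0.001, 0.002]
contact_force: [0.2, 1.0, 5.7]
grip_width: 0.0149
grasp_force: 38.8
```

Run:
```python
from h import *
plan((.457,-.0753,.11,62.4),(.571,-.0869,.11,90))
```

```text
t 10.3 pos [ 0.4569 -0.0744  0.0274] ang 62.4 w 0.0149 gf 38.8 F [0.2 1.  5.7] q [-0.02  0.7   0.11  2.32 -0.54  0.14  1.69] tip 0.022
[-0.7, -0.5, -82.6] [0.003, 0.003, 0.0]
[-107.1, 42.0, -82.2] [0.002, 0.003, -0.481]
```

>>> apply_moves --increments '[[[0, 0, -30, 0, 0, 0], [0, 0, -70, 0, 0, 0], [0, 0, -82, 0, 0, 0], [-35, 15, -82, 0, 0, -0.12], [-70, 30, -82, 0, 0, -0.24], [-107, 42, -82, 0, 0, -0.36], [-107, 42, -82, 0, 0, -0.475], [-107, 42, -82, 0, 0, -0.475]]]'

```text
time_s: 10.97
tool_pos: [0.5735, -0.0874, 0.1095]
tcp_rot: [0.002, 1.0, 0.0, 0.003]
contact_force: [-1.2, -0.4, 0.0]
grip_width: 0.0147
grasp_force: 39.2
```

>>> apply_moves --increments '[[[0, 0, 0, 0, 0, 0], [0, 0, 0, 0, 0, 0], [0, 0, 0, 0, 0, 0]]]'

```text
time_s: 11.22
tool_pos: [0.5686, -0.0869, 0.1087]
tcp_rot: [0.004, 1.0, 0.001, 0.0]
contact_force: [0.4, -0.3, -0.7]
grip_width: 0.0148
grasp_force: 39.2
```

Run:
```python
from h import *
plan((.571,-.0869,.05,89.6),(.571,-.0869,.031,89.6))
p=snap('top','top5');b=p['frame'][80:240,180:340,::-1]
p=snap('side','side5');a=p['frame'][70:230,180:340,::-1]
cv2.imwrite('pics/c5.png',np.hstack([cv2.resize(a,(400,400),interpolation=2),cv2.resize(b,(400,400),interpolation=2)]))
```

```text
t 11.22 pos [ 0.5686 -0.0869  0.1087] ang 89.5 w 0.0148 gf 39.2 F [ 0.4 -0.3 -0.7] q [-0.09  0.62  0.22  2.05 -0.28  0.49  1.91] tip 0.022
[-2.4, -0.1, 58.7] [0.001, 0.0, -0.002]
[-2.4, -0.1, 77.7] [0.001, 0.0, -0.002]
```

View pics/c5.png

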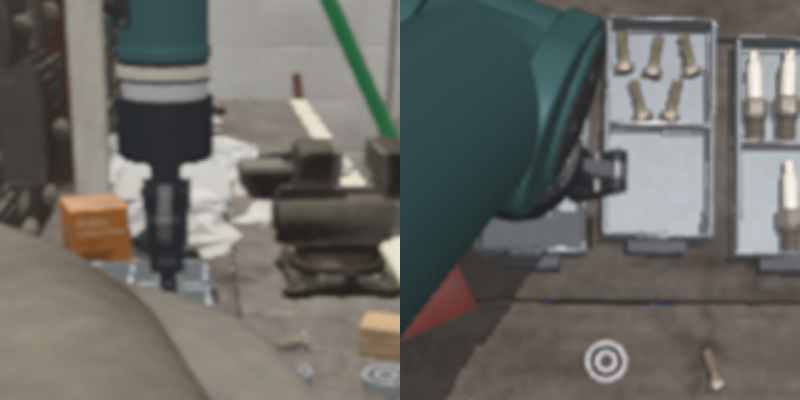

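The side half shows the gripper over the drawers with the bolt tip hidden by the leather. The top half shows the long bolt gone from the bench, with the small bearing (607,362) and short bolt (712,368) undisturbed.

>>> apply_moves --increments '[[[-2, 0, 30, 0, 0, 0], [-2, 0, 45, 0, 0, 0], [-2, 0, 60, 0, 0, 0], [-2, 0, 70, 0, 0, 0], [-2, 0, 77, 0, 0, 0], [-2, 0, 77, 0, 0, 0], [-2, 0, 77, 0, 0, 0]]]'

```text
time_s: 11.9
tool_pos: [0.5727, -0.0871, 0.0321]
tcp_rot: [0.004, 1.0, 0.0, 0.001]
contact_force: [0.6, -0.4, -0.5]
grip_width: 0.0147
grasp_force: 39.2
```

>>> apply_moves --increments '[[[0, 0, 0, 0, 0, 0], [0, 0, 0, 0, 0, 0], [0, 0, 0, 0, 0, 0], [0, 0, 0, 0, 0, 0], [0, 0, -30, 0, 0, 0], [0, 0, -65, 0, 0, 0], [0, 0, -80, 0, 0, 0], [0, 0, -80, 0, 0, 0]]]' --claw -0.3

```text
time_s: 12.57
tool_pos: [0.5752, -0.0877, 0.116]
tcp_rot: [0.003, 1.0, 0.0, 0.005]
contact_force: [0.5, -0.0, 0.0]
grip_width: 0.0297
grasp_force: 0.0
```

Run:
```python
from h import *
# short bolt: mid (.456,-.2185), axis 18.7 deg to tip; grip 5 mm toward head
plan((.4515,-.219,.12,108.7),(.4515,-.219,.026,108.7))
```

```text
t 12.57 pos [ 0.5752 -0.0877  0.116 ] ang 89.6 w 0.0297 gf 0.0 F [ 0.5 -0.   0. ] q [-0.09  0.61  0.23  2.04 -0.28  0.5   1.91] tip 0.022
[122.8, -132.2, -5.3] [-0.002, 0.01, -0.333]
[123.7, -132.2, 88.7] [-0.002, 0.01, -0.333]
```

>>> apply_moves --increments '[[[60, -66, -20, 0, 0, -0.11], [60, -66, -20, 0, 0, -0.2], [119, -132, -5, 0, 0, -0.333], [119, -132, -5, 0, 0, -0.333], [119, -132, -5, 0, 0, -0.333], [119, -132, 40, 0, 0, -0.333], [119, -132, 40, 0, 0, -0.333], [119, -132, 40, 0, 0, -0.333]]]' --claw 0

```text
time_s: 13.23
tool_pos: [0.4508, -0.2172, 0.0695]
tcp_rot: [-0.162, 0.987, 0.002, -0.001]
contact_force: [-0.7, 0.1, 0.2]
grip_width: 0.0427
grasp_force: 0.0
```

Run:
```python
from h import *
plan((.4515,-.219,.026,108.7))
p=snap('top','top6');b=p['frame'][80:200,190:350,::-1]
p=snap('side','side6');a=p['frame'][150:270,240:400,::-1]
cv2.imwrite('pics/c6.png',np.hstack([cv2.resize(a,(400,300),interpolation=2),cv2.resize(b,(400,300),interpolation=2)]))
```

```text
t 13.23 pos [ 0.4508 -0.2172  0.0695] ang 108.7 w 0.0427 gf 0.0 F [-0.7  0.1  0.2] q [ 0.31  0.63  0.07  2.22 -0.16  0.3   2.41] tip 0.022
[-0.1, -2.1, 43.5] [0.005, -0.002, -0.0]
```

View pics/c6.png

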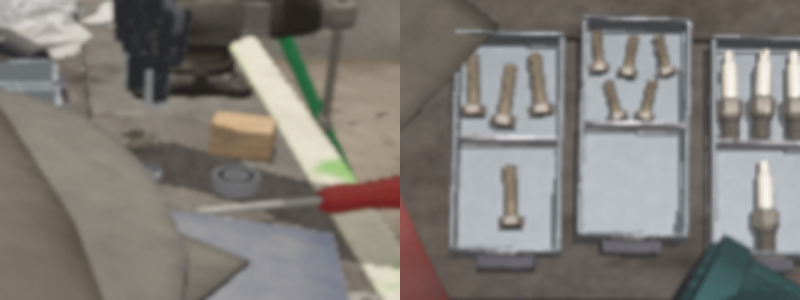

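The top half shows the long bolt lying lengthwise in its bay, head to the front at (510,225). The side half shows the open fingers at (150,85) above the short bolt, which lies in their shadow.

>>> apply_moves --increments '[[[0, -2, 20, 0.004, 0, 0], [0, -2, 35, 0.004, 0, 0], [0, -2, 43, 0.004, 0, 0], [0, -2, 43, 0.004, 0, 0], [0, -2, 43, 0.004, 0, 0]]]'

```text
time_s: 13.75
tool_pos: [0.4544, -0.2197, 0.0296]
tcp_rot: [-0.163, 0.987, -0.002, 0.002]
contact_force: [-0.4, 0.3, 0.5]
grip_width: 0.0425
grasp_force: 0.0
```

>>> apply_moves --increments '[[[0, 0, 0, 0, 0, 0], [0, 0, 0, 0, 0, 0], [0, 0, 0, 0, 0, 0], [0, 0, 0, 0, 0, 0], [0, 0, 0, 0, 0, 0], [0, 0, 0, 0, 0, 0], [0, 0, 0, 0, 0, 0], [0, 0, 0, 0, 0, 0]]]' --claw -1

```text
time_s: 14.42
tool_pos: [0.4539, -0.2201, 0.0293]
tcp_rot: [-0.162, 0.987, -0.002, 0.002]
contact_force: [-0.8, 0.5, 6.7]
grip_width: 0.0095
grasp_force: 35.7
```

Run:
```python
from h import *
plan((.4515,-.219,.11,108.7),(.584,-.1774,.11,89.3))
```

```text
t 14.42 pos [ 0.4539 -0.2201  0.0293] ang 108.7 w 0.0095 gf 35.7 F [-0.8  0.5  6.7] q [ 0.32  0.71  0.05  2.23 -0.16  0.21  2.42] tip 0.022
[1.6, 1.5, -80.8] [-0.004, 0.004, -0.0]
[-137.3, -1.6, -80.2] [-0.004, 0.004, 0.338]
```

>>> apply_moves --increments '[[[0, 0, -30, 0, 0, 0], [0, 0, -70, 0, 0, 0], [0, 0, -81, 0, 0, 0], [-40, 0, -81, 0, 0, 0.1], [-80, 0, -81, 0, 0, 0.2], [-120, -2, -81, 0, 0, 0.3], [-137, -2, -81, 0, 0, 0.338], [-137, -2, -81, 0, 0, 0.338]]]'

```text
time_s: 15.08
tool_pos: [0.5901, -0.1744, 0.1102]
tcp_rot: [0.003, 1.0, -0.001, 0.005]
contact_force: [-0.2, 0.4, -0.0]
grip_width: 0.0091
grasp_force: 33.6
```

>>> apply_moves --increments '[[[0, 0, 0, 0, 0, 0], [0, 0, 0, 0, 0, 0], [0, 0, 0, 0, 0, 0]]]'

```text
time_s: 15.33
tool_pos: [0.5814, -0.1789, 0.1097]
tcp_rot: [0.007, 1.0, -0.001, 0.001]
contact_force: [-1.1, 0.6, -0.5]
grip_width: 0.0096
grasp_force: 33.6
```

Run:
```python
from h import *
plan((.584,-.1774,.05,89.3),(.584,-.1774,.032,89.3))
```

```text
t 15.33 pos [ 0.5814 -0.1789  0.1097] ang 89.2 w 0.0096 gf 33.6 F [-1.1  0.6 -0.5] q [ 0.06  0.65  0.24  1.98 -0.27  0.54  2.04] tip 0.022
[-2.5, 1.7, 59.7] [-0.003, 0.002, -0.001]
[-2.5, 1.8, 77.7] [-0.003, 0.002, -0.001]
```

>>> apply_moves --increments '[[[-2, 2, 30, 0, 0, 0], [-2, 2, 45, 0, 0, 0], [-2, 2, 60, 0, 0, 0], [-2, 2, 70, 0, 0, 0], [-2, 2, 77, 0, 0, 0], [-2, 2, 77, 0, 0, 0], [-2, 2, 77, 0, 0, 0]]]'

```text
time_s: 15.92
tool_pos: [0.5857, -0.1767, 0.0333]
tcp_rot: [0.006, 1.0, -0.001, 0.002]
contact_force: [-0.3, -1.5, 0.5]
grip_width: 0.0093
grasp_force: 33.7
```

>>> apply_moves --increments '[[[0, 0, 0, 0, 0, 0], [0, 0, 0, 0, 0, 0], [0, 0, 0, 0, 0, 0], [0, 0, 0, 0, 0, 0], [0, 0, -30, 0, 0, 0], [0, 0, -65, 0, 0, 0], [0, 0, -80, 0, 0, 0], [0, 0, -80, 0, 0, 0]]]' --claw -0.4

```text
time_s: 16.58
tool_pos: [0.5884, -0.1769, 0.1172]
tcp_rot: [0.006, 1.0, -0.002, 0.006]
contact_force: [-0.4, 0.3, 0.1]
grip_width: 0.0256
grasp_force: 0.0
```

Run:
```python
from h import *
# bearing centre (.461,-.1385)
plan((.461,-.1385,.12,90),(.461,-.1385,.06,90))
```

```text
t 16.58 pos [ 0.5884 -0.1769  0.1172] ang 89.3 w 0.0256 gf 0.0 F [-0.4  0.3  0.1] q [ 0.05  0.64  0.24  1.97 -0.27  0.55  2.04] tip 0.022
[127.8, 36.8, -4.5] [-0.005, 0.012, -0.012]
[128.5, 37.1, 55.5] [-0.005, 0.012, -0.012]
```

>>> apply_moves --increments '[[[40, 12, -15, 0, 0, 0], [80, 24, -15, 0, 0, 0], [124, 38, -4, 0, 0, 0], [124, 38, -4, 0, 0, 0], [124, 38, 20, 0, 0, 0], [124, 38, 50, 0, 0, 0], [124, 38, 50, 0, 0, 0], [124, 38, 50, 0, 0, 0]]]' --claw 0.4

```text
time_s: 17.25
tool_pos: [0.4611, -0.1363, 0.0613]
tcp_rot: [0.006, 1.0, -0.001, -0.0]
contact_force: [-0.2, -0.2, -0.6]
grip_width: 0.0597
grasp_force: 0.0
```

Run:
```python
from h import *
plan((.4598,-.1378,.026,90))
p=snap('top','top7');b=p['frame'][80:200,220:380,::-1]
p=snap('side','side7');a=p['frame'][150:270,240:400,::-1]
cv2.imwrite('pics/c7.png',np.hstack([cv2.resize(a,(400,300),interpolation=2),cv2.resize(b,(400,300),interpolation=2)]))
```

```text
t 17.25 pos [ 0.4611 -0.1363  0.0613] ang 89.3 w 0.0597 gf 0.0 F [-0.2 -0.2 -0.6] q [ 0.09  0.64  0.14  2.27 -0.33  0.25  2.08] tip 0.022
[1.3, -1.5, 35.3] [-0.002, -0.0, -0.012]
```

View pics/c7.png

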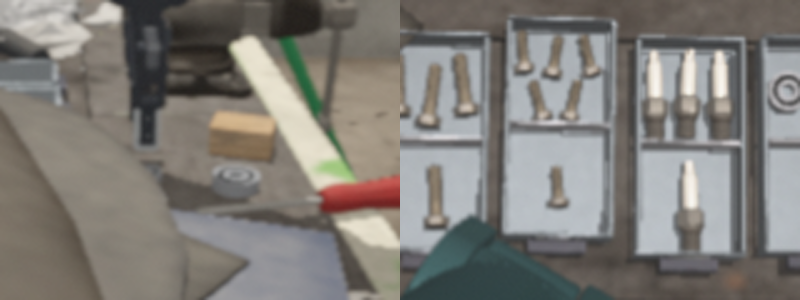

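The top half shows the short bolt lengthwise in its bay at (558,187), with the plug and long bolt in theirs. The side half shows the fingers at (148,140) just above the small bearing at (152,170).

>>> apply_moves --increments '[[[1, -1.5, 20, 0, 0, 0], [1, -1.5, 30, 0, 0, 0], [1, -1.5, 35, 0, 0, 0], [1, -1.5, 35, 0, 0, 0], [1, -1.5, 35, 0, 0, 0]]]'

```text
time_s: 17.77
tool_pos: [0.4616, -0.1381, 0.0278]
tcp_rot: [0.006, 1.0, -0.001, 0.002]
contact_force: [0.8, -0.1, -0.1]
grip_width: 0.0599
grasp_force: 0.0
```

>>> apply_moves --increments '[[[0, 0, 0, 0, 0, 0], [0, 0, 0, 0, 0, 0], [0, 0, 0, 0, 0, 0], [0, 0, 0, 0, 0, 0], [0, 0, 0, 0, 0, 0], [0, 0, 0, 0, 0, 0], [0, 0, 0, 0, 0, 0], [0, 0, 0, 0, 0, 0]]]' --claw -1

```text
time_s: 18.43
tool_pos: [0.4618, -0.1382, 0.0283]
tcp_rot: [0.006, 1.0, -0.001, 0.003]
contact_force: [-0.4, 0.3, 5.9]
grip_width: 0.0263
grasp_force: 38.9
```

Run:
```python
from h import *
plan((.4598,-.1378,.13,90),(.5785,-.3633,.13,90.3))
```

```text
t 18.43 pos [ 0.4618 -0.1382  0.0283] ang 89.3 w 0.0263 gf 38.9 F [-0.4  0.3  5.9] q [ 0.13  0.7   0.09  2.28 -0.35  0.17  2.1 ] tip 0.022
[1.5, 0.0, -101.7] [-0.003, 0.005, -0.012]
[-119.8, -224.0, -100.4] [-0.003, 0.005, -0.017]
```

>>> apply_moves --increments '[[[0, 0, -10, 0, 0, 0], [0, 0, -30, 0, 0, 0], [0, 0, -60, 0, 0, 0], [0, 0, -90, 0, 0, 0], [0, 0, -100, 0, 0, 0], [0, 0, -100, 0, 0, 0]]]'

```text
time_s: 18.93
tool_pos: [0.4627, -0.1382, 0.1302]
tcp_rot: [0.006, 1.0, -0.002, 0.005]
contact_force: [0.5, -0.4, -0.4]
grip_width: 0.026
grasp_force: 39.4
```

Run:
```python
from h import *
plan((.5785,-.3633,.13,90.3))
p=snap('side','side8');a=p['frame'][120:240,240:400,::-1]
cv2.imwrite('pics/c8.png',cv2.resize(a,(640,480),interpolation=2))
```

```text
t 18.93 pos [ 0.4627 -0.1382  0.1302] ang 89.3 w 0.026 gf 39.4 F [ 0.5 -0.4 -0.4] q [ 0.02  0.51  0.24  2.25 -0.29  0.4   2.05] tip 0.022
[-118.4, -223.8, 2.3] [-0.004, 0.01, -0.017]
```

View pics/c8.png

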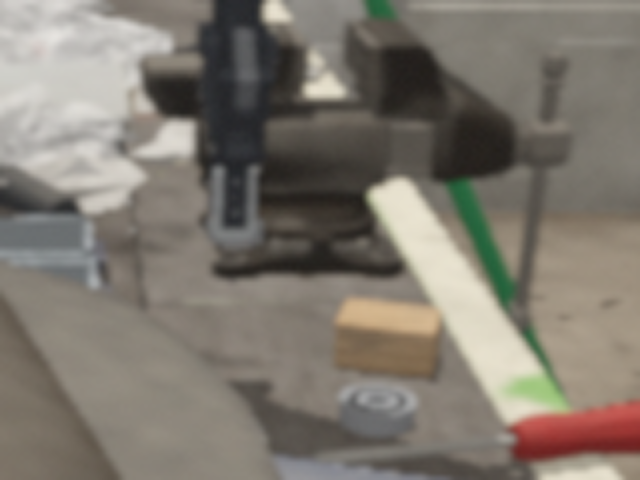

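The side crop shows the bearing held level at the fingertips (235,237), clear of everything.

>>> apply_moves --increments '[[[-118, -224, 0, 0, 0.005, -0.017], [-118, -224, 0, 0, 0.005, -0.017], [-118, -224, 0, 0, 0.005, -0.017], [-118, -224, 0, 0, 0.005, -0.017], [-118, -224, 0, 0, 0.005, -0.017], [-118, -224, 0, 0, 0.005, -0.017], [-118, -224, 0, 0, 0.005, -0.017], [-118, -224, 0, 0, 0.005, -0.017]]]'

```text
time_s: 19.65
tool_pos: [0.5759, -0.3667, 0.1264]
tcp_rot: [-0.001, 1.0, -0.002, -0.001]
contact_force: [-0.3, 0.5, -0.8]
grip_width: 0.0261
grasp_force: 39.5
```

>>> apply_moves --increments '[[[0, 0, 0, 0, 0, 0], [0, 0, 0, 0, 0, 0], [0, 0, 0, 0, 0, 0]]]'

```text
time_s: 19.9
tool_pos: [0.5756, -0.3606, 0.1275]
tcp_rot: [-0.004, 1.0, -0.0, -0.002]
contact_force: [0.6, 0.2, 0.0]
grip_width: 0.0263
grasp_force: 39.5
```

Run:
```python
from h import *
plan((.5785,-.363,.06,90.3),(.5785,-.363,.031,90.3))
```

```text
t 19.9 pos [ 0.5756 -0.3606  0.1275] ang 90.4 w 0.0263 gf 39.5 F [0.6 0.2 0. ] q [ 0.34  0.69  0.23  1.8  -0.24  0.67  2.28] tip 0.022
[-3.1, -2.4, 67.5] [-0.0, -0.003, 0.002]
[-3.2, -2.4, 96.5] [-0.0, -0.003, 0.002]
```

>>> apply_moves --increments '[[[-3, -2, 35, 0, 0, 0], [-3, -2, 60, 0, 0, 0], [-3, -2, 72, 0, 0, 0], [-3, -2, 84, 0, 0, 0], [-3, -2, 92, 0, 0, 0], [-3, -2, 96, 0, 0, 0], [-3, -2, 96, 0, 0, 0], [-3, -2, 96, 0, 0, 0]]]'

```text
time_s: 20.57
tool_pos: [0.5798, -0.3658, 0.0333]
tcp_rot: [-0.003, 1.0, -0.002, 0.0]
contact_force: [0.4, 0.1, -0.6]
grip_width: 0.0261
grasp_force: 39.5
```

>>> apply_moves --increments '[[[0, 0, 0, 0, 0, 0], [0, 0, 0, 0, 0, 0], [0, 0, 0, 0, 0, 0], [0, 0, 0, 0, 0, 0], [0, 0, -30, 0, 0, 0], [0, 0, -65, 0, 0, 0], [0, 0, -100, 0, 0, 0], [0, 0, -100, 0, 0, 0]]]' --claw -0.15

```text
time_s: 21.23
tool_pos: [0.5833, -0.3684, 0.14]
tcp_rot: [-0.002, 1.0, -0.005, 0.005]
contact_force: [1.0, -1.1, 0.3]
grip_width: 0.0363
grasp_force: 0.0
```

>>> apply_moves --increments '[[[50, 100, -60, 0, 0, 0], [50, 150, -120, 0, 0, 0], [50, 200, -120, 0, 0, 0], [50, 300, -120, 0, 0, 0], [50, 300, -120, 0, 0, 0], [50, 300, -120, 0, 0, 0], [50, 300, -120, 0, 0, 0], [50, 300, -120, 0, 0, 0]]]'

```text
time_s: 21.9
tool_pos: [0.5274, -0.0633, 0.2525]
tcp_rot: [-0.002, 1.0, -0.001, -0.0]
contact_force: [1.5, -0.6, -0.5]
grip_width: 0.0362
grasp_force: 0.0
```

Run:
```python
from h import *
plan()
p=snap('top','top9');b=p['frame'][75:325,120:450,::-1]
cv2.imwrite('pics/c9.png',cv2.resize(b,None,fx=2.4,fy=2.4,interpolation=2))
```

```text
t 21.9 pos [ 0.5274 -0.0633  0.2525] ang 90.3 w 0.0362 gf 0.0 F [ 1.5 -0.6 -0.5] q [-0.2   0.36  0.31  2.06 -0.15  0.75  1.77] tip 0.022
```

View pics/c9.png

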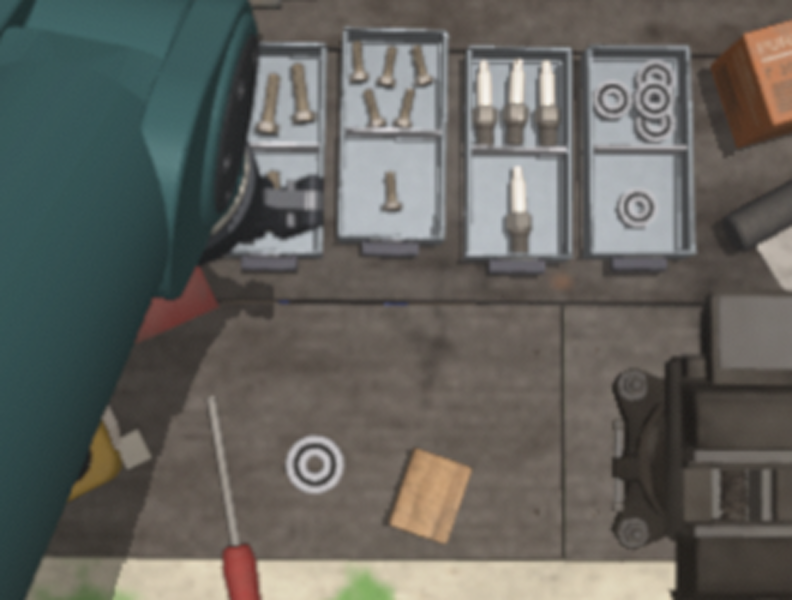

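The top crop shows the bearing flat in its bay at (637,208), the plug (517,207), the short bolt (391,190) and the top of the long bolt (273,178). The tape, block and big bearing are untouched, and the arm is clear.

>>> apply_moves --increments '[[[0, 0, 0, 0, 0, 0], [0, 0, 0, 0, 0, 0], [0, 0, 0, 0, 0, 0], [0, 0, 0, 0, 0, 0]]]'

```text
time_s: 22.28
tool_pos: [0.5278, -0.0672, 0.2516]
tcp_rot: [-0.001, 1.0, -0.002, -0.001]
contact_force: [-0.3, -0.8, 0.2]
grip_width: 0.036
grasp_force: 0.0
```

```bash
python3 -c "
from plant import env
print(env.finish_job())"
```

```text
the job is handed in; nothing more can be done
None
```

All four parts are in the front bays of their matching drawers, with the plug and bolts lengthwise and the bearing flat; the tape measure and block were left alone, and the job was handed in at about 22 s (no verdict was returned).

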